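# Rock two serving boards to find the bowed one and square the flat one up on the board rest

## Robot

A 6-joint arm with a two-finger parallel gripper is mounted at the origin on a cart in front of the work surface, level with it; the furniture and walls round the work are solid. World frame = base frame: x ahead of the robot, y to its left, z up, the work surface at z = 0. Lengths are in mm, angles in rad, forces in N, time in s.
With the tool pointing down it reaches from about 350 to 975 mm from the base axis. Payload 7.1 kg.
Tool frame: the origin (TCP) lies at the very end of the fingers, on their centre line; the grasp point (between the pads) lies 19 mm behind it; z points along the fingers, y is the line along which they close (so a half turn about z gives the same grasp; the last joint's range is limited). The gripper opens to 88 mm and grips with 3 to 60 N. Pads are 20 mm wide; open, the fingers measure 115 mm over their backs; the gripper's body (75 mm by 178 mm) begins 61 mm behind the grasp point.
Start: joints at [-1.28, 0.423, 1.63, -0, 1.089, -0.019], TCP at [190.56, -595.224, 222.675] pointing down, gripper open.
Joint ranges: [-3, 3], [-0.9, 2.11], [0.09, 2.58], [-1.31, 4.45], [0.11, 2.69], [-2.54, 2.54]. Speed limits (rad/s): [2.39, 2.39, 3.01, 3.14, 3.14, 3.14].

## Interface

Orientations are given as a rotation vector (axis times angle).
In Python, from workcell import * gives the robot as it stands.
- The arm moves only by the tool step_arm, never from a script. Its argument "deltas" is a list of rows, each a list of 3 entries, a list of its own where there are three numbers: the shift along the tool's x, y, z in units of 300 mm (1.0 is 300 mm), then the turn, a rotation vector about the tool's x, y, z in units of 1.5 rad (1.0 is 1.5 rad), then the gripper command: -1 is shut, 1 is fully open, values between are in proportion. In form: [[[dx, dy, dz], [rx, ry, rz], gripper], ...]. A call has 1 to 20 rows; each row is the pose to reach, as a shift and turn from the pose commanded when the call began, along the tool's axes at that moment; what a row does not reach only later rows make up. A row lasts 1/12 s, in which the tool goes at most 41.7 mm and 7.16 degrees, less where a joint would pass 70% of its speed; a pose out of reach is approached as far as the arm can. A call with a number of a shift or a turn outside -1 to 1 is refused whole. A call with a gripper value outside its range is refused whole. The fingers move at their own pace and stop on an object; the grip force is fixed at half the most. Time passes only in rows, so rows that repeat a pose let the fingers close. It gives the time, the measured TCP pose, the force, the opening and the grip force at its end, in the units of the state.
- get_obs(): the state, without advancing time (a new reading comes with each control period).
- get_image(name): name is "scene" or "top"; returns a dict with "pixels" (384x512x3 uint8, red, green, blue), "fx", "fy", "cx", "cy" (pixels), "dist_coeffs" ([k1, k2, p1, p2, k3] as OpenCV has them; the pictures are not rectified), "T" (4x4, takes a point from camera to world coordinates). Camera axes: x right, y down, z forward; pixel columns grow to the right and rows downward; lengths in mm; the calibration is good to about 2 mm. A picture is of the moment at which its call begins. There is no depth.
- close_job(): hands the job in; it is judged then, once.
The state is a dict: "t": time; "qpos": joint angles; "qvel": joint speeds; "joint_torque": joint torques, N m; "ee_pos": TCP position; "orientation": TCP orientation; "ft_force": force on the tool from outside, world axes, zero at the start; "moment": the same for the moment, N m; "width": finger opening in mm; "grasp_force": force on a finger pad.
Only numpy, scipy, OpenCV 4.12 (cv2) and the standard library are available. Lean on these libraries where they do the work, as an engineer would, in place of code of your own. Each camera call takes 0.05 s, during which the arm holds its last target. There are 200 camera calls.

## Task

One of the two slim wooden serving boards has bowed and no longer lies flat. Press down near an end of the boards until you have made the bowed one rock on the worktop, and leave that one lying where it is. Then lay the other, flat board lengthwise up the sloping wooden rest, on the same face it lies on now, and push it square and flush against both the lip at the foot and the fence along the side; let go and leave the jar, the timer and the salt bowl alone.

Things in the scene. Friction and masses are not known exactly. Their poses are not given: they have to be found in the camera images.
- board_a: One of two slim light-wood serving boards with the same outline, 190 long (its x) x 62 wide (its y) x 18 mm thick (its z), 0.15 to 0.3 kg, loose on the worktop, length pointing roughly away from the robot. Origin: centre of the underside. One of the two is flat, the other bowed (see board_b); which is which, and which lies farther left, is for you to find out
- board_b: The other board: size, axes, origin as board_a. Whichever is bowed has its hollow side up: the middle 40 mm level, the outer 75 mm bent up 0.07 rad either way, so it rests level, both ends 5 mm clear. About 1 N within 30 mm of an end tips it 0.07 rad until that end touches down and the other is 13 mm up; let go, it falls back. The flat one does not tilt
- bed: Sloping bed of the board rest, rising away from the robot at 28 degrees. Origin: inner corner where bed, lip and fence meet, 22 mm above the worktop. x runs up the slope, y left along the lip, away from the fence, z out of the bed (up and towards the robot). Free bed 203 (x) by 143 mm (y). Wood on wood may stick on the slope without sliding
- stand: The fixed wooden board rest as a whole, about 200 x 155 mm and 120 mm tall. Origin under its middle, on the worktop. A lip 12 mm thick along the whole foot of the bed stands 14 mm proud of it; a side fence 12 mm thick along the bed's right-hand edge stands 12 mm proud; the left and top edges are open
- bed_flush (a point): Point on the bed surface where the origin of the flat board lies when it is flush with lip and fence (95 mm up the slope and 31 mm left of the bed's origin), its length along the bed's x; either end may point up. Axes as the bed's
- jar: Small jar with a white lid, 57 mm wide, 58 mm tall, a bystander beyond the boards. Origin: centre of the underside
- timer: Round white and grey kitchen timer, 65 mm wide, 49 mm tall, a bystander beyond the boards. Origin: centre of the underside
- salt: Small blue bowl of salt, 65 mm wide, 33 mm tall, a bystander to the right of the rest. Origin: centre of the underside
There are look-alikes about, which are no part of the job. Leave any purple look-alike of the board_b alone.

How it is judged (in metres and radians):
On the way, in this order (a step that is already met when the one before it is completed fails the run):
1. the bowed board is rocked: pressed by the fingers it tilts by more than 0.035 rad where it lies (angle between board_a's own z axis and vertical above 0.035 rad and contact force between the fingers and board_a above 0.2 N), for 0.1 s.
2. the flat board lies on the sloping bed (angle between the z axis of board_b and the z axis of bed, either way round below 0.05 rad and z of board_b in the frame of bed below 0.006 m and x of board_b in the frame of bed above 0.08 m and contact force between board_b and stand above 0.2 N), for 0.1 s.
At the end, for the whole second after the job is handed in: The flat board lies on the bed, its lower end within 3.5 mm of the lip, its edge within 3.5 mm of the side fence and square to within 2 degrees, released and at rest; the bowed board lies level on the worktop within 30 mm of where it was (x of board_b in the frame of bed between 0.09 and 0.0985 m and y of board_b in the frame of bed between 0.026 and 0.0345 m and z of board_b in the frame of bed between -0.004 and 0.004 m and angle between the x axis of board_b and the x axis of bed, either way round below 0.035 rad and angle between the z axis of board_b and the z axis of bed, either way round below 0.035 rad and linear speed of each of board_b, board_a below 0.01 m/s and contact force between the fingers and board_b below 0.1 N and angle between board_a's own z axis and vertical below 0.02 rad and distance of board_a from where it was at the start of the episode below 0.03 m); the robot touches nothing.
It fails at once if the bowed board is lifted or shoved away (height (world z) of board_a above 0.03 m or distance of board_a from where it was at the start of the episode above 0.04 m).
It fails at once if the jar, timer or salt bowl is shoved or tipped (distance of any of jar, timer, salt from where it was at the start of the episode above 0.02 m or angle between any of jar, timer, salt's own z axis and vertical above 0.3 rad).
It also fails if it takes over 67 s, if anything falls off the work surface, if the arm or the gripper's body presses on something with over 40 N, if the wrist force passes 120 N, or if a joint passes its speed limit or range.

## Working session

There is one attempt and no reset: what is moved stays moved. The work goes in short steps, Python scripts to look and compute and a tool call to move; the robot and the scene stay as the last step left them, time stands still between calls to the robot, and variables do not carry over. Pictures are saved under pics/ and viewed, at most 11 in all, crops included, and the job is handed in when it is done.

Besides the shell and the picture viewer there is one more tool, called after "Request:" as a command line: name --argument value ..., lists and objects as JSON in quotes. step_arm: Moves the arm, as the interface text tells. Its arguments: {"type":"object","properties":{"deltas":{"type":"array","items":{"type":"array"}}},"required":["deltas"]}

```bash
mkdir -p pics; ls
cat > h.py <<'E'
from workcell import *
import numpy as np, cv2
def und(im,px):
    K=np.array([[im['fx'],0,im['cx']],[0,im['fy'],im['cy']],[0,0,1.]])
    return cv2.undistortPoints(np.array(px,float).reshape(-1,1,2),K,np.array(im['dist_coeffs'],float))[:,0]
def rays(im,px):
    n=und(im,px);d=np.c_[n,np.ones(len(n))]@np.array(im['T'])[:3,:3].T
    return np.array(im['T'])[:3,3],d/np.linalg.norm(d,axis=1)[:,None]
def plane(im,px,z):
    o,d=rays(im,px);return o+d*((z-o[2])/d[:,2])[:,None]
def tri(im1,p1,im2,p2):
    o1,d1=rays(im1,p1);o2,d2=rays(im2,p2);out=[]
    for a,b in zip(d1,d2):
        s=np.linalg.lstsq(np.c_[a,-b],o2-o1,rcond=None)[0]
        A=o1+a*s[0];B=o2+b*s[1];out.append(np.r_[(A+B)/2,np.linalg.norm(A-B)])
    return np.array(out)
E
python3 - <<'E'
from h import *
for n in("scene","top"):
    im=get_image(n);cv2.imwrite(f"pics/{n}0.png",im["pixels"][:,:,::-1])
    np.save(f"{n}0.npy",im,allow_pickle=True)
    print(n,np.round(im["T"],2).tolist(),im["fx"])
o=get_obs();print(o["ee_pos"],o["orientation"],o["width"],o["t"])
E
```

```text
pics
scene [[-0.77, -0.47, 0.43, 7.67], [-0.64, 0.57, -0.51, 575.93], [-0.01, -0.67, -0.74, 922.37], [0.0, 0.0, 0.0, 1.0]] 352.7550971839558
top [[-0.03, -0.99, 0.13, 350.78], [-1.0, 0.03, 0.02, -17.3], [-0.02, -0.12, -0.99, 1190.87], [0.0, 0.0, 0.0, 1.0]] 349.81259244569304
[ 190.43797354 -594.77050683  222.00817295] [-3.10265585e+00 -4.84454549e-01  2.98295641e-04] 87.70179513902795 0.1
```

View pics/scene0.png

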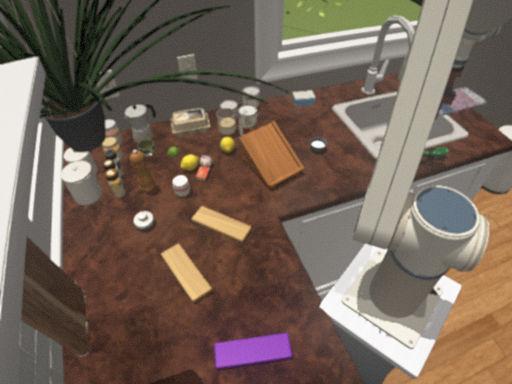

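View pics/top0.png

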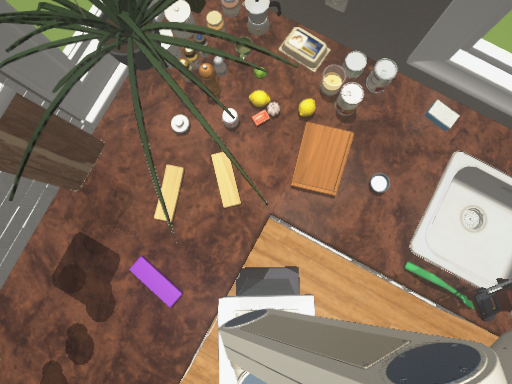

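The scene view shows two light boards at about (222,223) and (187,272). In the top view they are at (226,180) and (170,193). The rest is at (272,153) in the scene view and (322,158) in the top view, with the salt bowl to its right at (379,184). The purple look-alike is at (156,281) and gets left alone. Next I'll measure the corners.

```bash
cat > meas.py <<'E'
from h import *
def masks(im,n):
    h=cv2.cvtColor(im["pixels"],cv2.COLOR_RGB2HSV)
    m=cv2.inRange(h,(12,60,150),(28,170,255))
    return m
def quads(im,n):
    m=masks(im,n);m=cv2.morphologyEx(m,cv2.MORPH_OPEN,np.ones((2,2)))
    m=cv2.morphologyEx(m,cv2.MORPH_CLOSE,np.ones((7,7)))
    cs,_=cv2.findContours(m,0,2);out=[]
    for c in cs:
        r=cv2.minAreaRect(c)
        if 400<cv2.contourArea(c)<2500: out.append((r,c))
    return out
if __name__=="__main__":
    for n in("scene","top"):
        im=np.load(f"{n}0.npy",allow_pickle=True).item()
        for r,c in quads(im,n):
            ap=cv2.approxPolyDP(c,4,True)[:,0]
            print(n,np.round(r[0]),np.round(r[1],1),round(r[2]),ap.tolist())
            print(np.round(plane(im,ap,18),0)[:,:2].tolist())
    S=np.load("scene0.npy",allow_pickle=True).item()["pixels"][:,:,::-1];T=np.load("top0.npy",allow_pickle=True).item()["pixels"][:,:,::-1]
    a=cv2.resize(S[110:310,155:335],None,fx=3,fy=3,interpolation=2)
    b=cv2.resize(T[110:235,145:365],None,fx=3.6,fy=3.6,interpolation=2)
    cv2.imwrite("pics/a.png",a);cv2.imwrite("pics/b.png",b)
E
python3 meas.py
```

```text
scene [187. 272.] [57.6 23.3] 56 [[177, 245], [162, 255], [196, 300], [211, 287]]
[[589.0, 276.0], [597.0, 330.0], [414.0, 364.0], [409.0, 310.0]]
scene [222. 223.] [57.3 17.3] 23 [[193, 218], [239, 240], [251, 228], [205, 207]]
[[628.0, 172.0], [455.0, 141.0], [456.0, 82.0], [631.0, 114.0]]
scene [272. 153.] [59.4 38.7] 58 [[275, 123], [242, 138], [271, 185], [303, 169]]
[[733.0, -398.0], [775.0, -235.0], [523.0, -105.0], [482.0, -243.0]]
top [200. 350.] [65. 38.] 90 [[217, 318], [181, 383], [219, 383]]
[[85.0, 159.0], [-118.0, 279.0], [-119.0, 156.0]]
top [170. 194.] [18.5 56.4] 13 [[170, 165], [155, 215], [164, 221], [173, 219], [184, 170]]
[[598.0, 315.0], [427.0, 366.0], [406.0, 335.0], [412.0, 304.0], [579.0, 267.0]]
top [226. 180.] [55.1 18.1] 77 [[213, 155], [224, 207], [241, 204], [230, 160], [224, 153]]
[[628.0, 166.0], [448.0, 131.0], [456.0, 73.0], [609.0, 108.0], [634.0, 128.0]]
top [303.  53.] [43.6 25.2] 37 [[293, 30], [280, 51], [290, 57], [313, 56], [314, 67], [309, 69], [317, 70], [325, 58], [316, 61], [315, 46], [303, 47], [302, 37], [295, 37]]
[[1082.0, -127.0], [1002.0, -77.0], [978.0, -112.0], [979.0, -194.0], [937.0, -196.0], [930.0, -178.0], [925.0, -206.0], [970.0, -237.0], [959.0, -204.0], [1017.0, -203.0], [1015.0, -160.0], [1054.0, -158.0], [1055.0, -133.0]]
```

View pics/a.png

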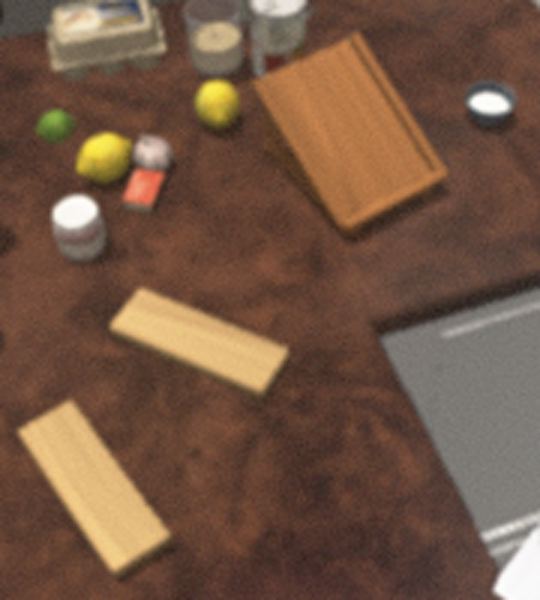

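View pics/b.png

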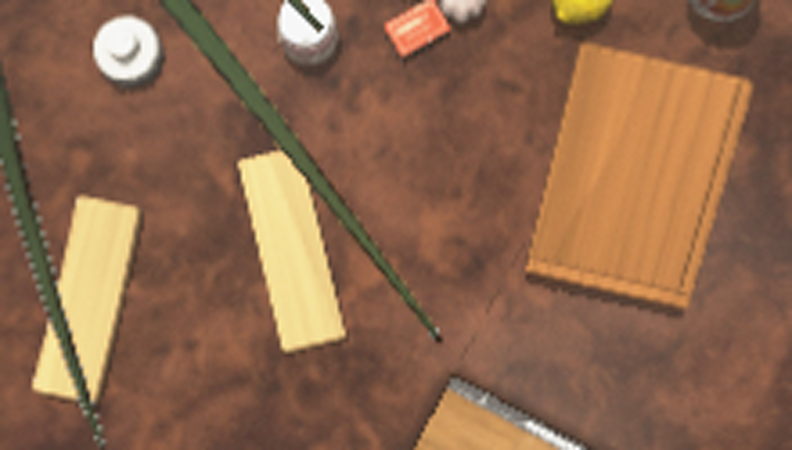

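Both crops confirm it. The two light boards are at crop b (293,250) and (87,298), and the fixed rest is at (640,180), with its lip at the foot (near side) and its fence on the right edge. Next I'll triangulate the rest's corners, the board heights and the press points.

```bash
cat >> h.py <<'E'
from scipy.spatial.transform import Rotation as Ro
def Rt(x,z):
    z=np.array(z,float)/np.linalg.norm(z);x=np.array(x,float);x=x-z*(x@z);x/=np.linalg.norm(x)
    return np.c_[x,np.cross(z,x),z]
def deltas(p,R,o=None):
    o=o or get_obs();R0=Ro.from_rotvec(o["orientation"]).as_matrix()
    d=R0.T@(np.array(p)-o["ee_pos"])/300;r=Ro.from_matrix(R0.T@R).as_rotvec()/1.5
    print("shift",d.round(4).tolist(),"turn",r.round(4).tolist(),"rows>=",max(np.linalg.norm(d)*300/41.7,np.linalg.norm(r)*1.5/.125).round(1))
def show(o=None):
    o=o or get_obs();print(o["t"],np.round(o["ee_pos"],1),np.round(o["ft_force"],1),o["width"],np.round(o["qpos"],2))
E
cat > stand.py <<'E'
from meas import *
S=np.load("scene0.npy",allow_pickle=True).item();T=np.load("top0.npy",allow_pickle=True).item()
# order: top-left bed, top-right fence top, lip front right top, lip front left top
def ref(im,pts):
    g=cv2.GaussianBlur(cv2.cvtColor(im["pixels"],cv2.COLOR_RGB2GRAY),(3,3),0)
    p=np.float32(pts).reshape(-1,1,2).copy()
    return cv2.cornerSubPix(g,p,(3,3),(-1,-1),(3,30,.01))[:,0]
ps=[[240,137.3],[274.3,121.7],[303.3,168.3],[270.5,184.5]];pt=[[306.9,122.5],[353.3,132.2],[336,194.8],[291.6,184.8]]
print(ref(S,ps).round(1).tolist(),ref(T,pt).round(1).tolist())
X=tri(S,ps,T,pt);print(X.round(1))
L=np.array([[203,143,0],[203,-12,12],[-12,-12,14],[-12,143,14.]])
A=X[:,:3];c=A.mean(0);
r,_=Ro.align_vectors(A-c,L-L.mean(0));R=r.as_matrix();o=c-R@L.mean(0)
print("bed o",o.round(1),"x",R[:,0].round(3),"pitch",np.degrees(np.arcsin(R[2,0])),"roll",R[2,1],"yaw",np.arctan2(R[1,0],R[0,0]))
print("res",(L@R.T+o-A).round(1))
# board corners
print(tri(S,[[177,245],[162,255],[196,300],[211,287]],T,[[184,168],[166.5,164.5],[154.5,217.5],[172.5,221]]).round(0))
print(tri(S,[[193,218],[239,240],[251,228]],T,[[212,155],[224,207],[241,203.5]]).round(0))
E
python3 stand.py
python3 - <<'E'
from h import *
R=Rt([np.cos(.18),np.sin(.18),0],[0,0,-1])
show();deltas([400,-250,180],R);deltas([476,115,60],R)
E
```

```text
[[240.0, 137.3000030517578], [274.1000061035156, 120.0999984741211], [300.29998779296875, 169.8000030517578], [270.5, 185.6999969482422]] [[306.29998779296875, 121.4000015258789], [353.5, 132.60000610351562], [335.0, 195.5], [290.5, 184.6999969482422]]
[[ 702.6 -149.1  112.6    1. ]
 [ 662.4 -294.7  117.7    4.5]
 [ 480.1 -246.    20.4    4.8]
 [ 517.   -97.6   30.2    4.6]]
bed o [ 497.7 -238.7   14.2] x [ 0.857 -0.234  0.459] pitch 27.34227326663872 roll 0.05021890306646438 yaw -0.2669607043497339
res [[ 3.1  1.6  2.1]
 [ 0.9 -2.4 -0.2]
 [-2.  -0.6  0.1]
 [-1.9  1.4 -1.9]]
[[591. 271.   9.   8.]
 [601. 329.  13.   1.]
 [416. 366.  18.   6.]
 [408. 308.  16.   5.]]
[[630. 170.  15.   1.]
 [453. 135.  11.  11.]
 [461.  75.   6.   3.]]
0.1 [ 190.4 -594.8  222. ] [ 0.3 -0.3 -0.1] 87.70179513902795 [-1.28  0.42  1.63 -0.    1.09 -0.02]
shift [1.0156, -0.8814, 0.1412] turn [-0.0009, 0.0, 0.0865] rows>= 9.7
shift [1.6278, -1.9624, 0.5427] turn [-0.0009, 0.0, 0.0865] rows>= 18.8
```

Request:
step_arm --deltas '[[[0.95,-0.9,0.1],[0,0,0.0865],-1],[[0.95,-0.9,0.1],[0,0,0.0865],-1],[[0.95,-0.9,0.1],[0,0,0.0865],-1],[[0.95,-0.9,0.1],[0,0,0.0865],-1],[[0.95,-0.9,0.1],[0,0,0.0865],-1],[[0.95,-0.9,0.1],[0,0,0.0865],-1],[[0.95,-0.9,0.1],[0,0,0.0865],-1],[[0.95,-0.9,0.1],[0,0,0.0865],-1],[[0.95,-0.9,0.1],[0,0,0.0865],-1],[[0.95,-0.9,0.1],[0,0,0.0865],-1],[[0.95,-0.9,0.1],[0,0,0.0865],-1],[[0.95,-0.9,0.1],[0,0,0.0865],-1]]'

```text
t: 1.1
ee_pos: [379.9, -250.4, 192.5]
orientation: [-3.128, -0.287, 0.001]
ft_force: [0.6, -0.6, -0.7]
width: 11.5
grasp_force: 0.0
```

Run:
```python
from h import *
R=Rt([np.cos(.18),np.sin(.18),0],[0,0,-1])
show();deltas([476,115,50],R)
S=np.load("scene0.npy",allow_pickle=True).item();T=np.load("top0.npy",allow_pickle=True).item()
ps=[[240,137.3],[274.3,121.7],[303.3,168.3],[270.5,184.5]];pt=[[306.9,122.5],[353.3,132.2],[336,194.8],[291.6,184.8]]
L=np.array([[203,143,0],[203,-12,12],[-12,-12,14],[-12,143,14.]])
z=22+L[:,0]*np.sin(np.radians(28))+L[:,2]*np.cos(np.radians(28));h=np.c_[L[:,0]*np.cos(np.radians(28))-L[:,2]*np.sin(np.radians(28)),L[:,1]]
allA=[]
for im,p in((S,ps),(T,pt)):
    A=np.array([plane(im,[q],zz)[0,:2] for q,zz in zip(p,z)]);allA.append(A)
for A in allA+[np.mean(allA,0)]:
    B=h-h.mean(0);C=A-A.mean(0);t=np.arctan2((B[:,0]*C[:,1]-B[:,1]*C[:,0]).sum(),(B*C).sum());c,s=np.cos(t),np.sin(t)
    M=np.array([[c,-s],[s,c]]);o=A.mean(0)-M@h.mean(0);print(t.round(3),o.round(1),(h@M.T+o-A).round(1).tolist())
```

```text
1.1 [ 379.9 -250.4  192.5] [ 0.6 -0.6 -0.7] 11.541181535914056 [-0.61  0.22  2.02 -0.    0.91  0.78]
shift [0.5368, -1.1395, 0.475] turn [-0.0001, 0.0003, 0.002] rows>= 9.7
-0.273 [ 492.9 -232.7] [[5.0, 1.5], [4.8, -6.4], [-4.7, -2.4], [-5.1, 7.3]]
-0.249 [ 495.3 -239.9] [[3.6, 3.3], [-0.8, -3.4], [-1.5, -1.8], [-1.3, 1.8]]
-0.261 [ 494.1 -236.3] [[4.3, 2.4], [2.0, -4.9], [-3.1, -2.1], [-3.2, 4.5]]
```

Request:
step_arm --deltas '[[[0.5,-0.99,0.3],[0,0,0],-1],[[0.5,-0.99,0.3],[0,0,0],-1],[[0.5,-0.99,0.3],[0,0,0],-1],[[0.5,-0.99,0.3],[0,0,0],-1],[[0.5,-0.99,0.3],[0,0,0],-1],[[0.5,-0.99,0.3],[0,0,0],-1],[[0.5,-0.99,0.3],[0,0,0],-1],[[0.5,-0.99,0.3],[0,0,0],-1],[[0.5,-0.99,0.3],[0,0,0],-1],[[0.5,-0.99,0.3],[0,0,0],-1],[[0.5,-0.99,0.3],[0,0,0],-1]]'

```text
t: 2.02
ee_pos: [474.0, 67.0, 102.4]
orientation: [3.128, 0.283, -0.001]
ft_force: [-0.3, 0.0, 0.3]
width: 0.7
grasp_force: 0.0
```

Run:
```python
from h import *
R=Rt([np.cos(.18),np.sin(.18),0],[0,0,-1])
show();deltas([477,115,28],R)
```

```text
2.0167 [474.   67.  102.4] [-0.3  0.   0.3] 0.6649764127204257 [ 0.12  0.4   2.03 -0.    0.71  1.51]
shift [0.0388, -0.1558, 0.248] turn [0.0002, 0.0006, 0.0004] rows>= 2.1
```

Request:
step_arm --deltas '[[[0.04,-0.156,0.15],[0,0,0],-1],[[0.04,-0.156,0.15],[0,0,0],-1],[[0.04,-0.156,0.248],[0,0,0],-1],[[0.04,-0.156,0.248],[0,0,0],-1],[[0.04,-0.156,0.248],[0,0,0],-1],[[0.04,-0.156,0.248],[0,0,0],-1]]'

```text
t: 2.52
ee_pos: [477.9, 114.5, 29.3]
orientation: [3.129, 0.279, 0.001]
ft_force: [-0.1, -0.7, 0.2]
width: 0.5
grasp_force: 0.0
```

Request:
step_arm --deltas '[[[0,0,0.005],[0,0,0],-1],[[0,0,0.01],[0,0,0],-1],[[0,0,0.015],[0,0,0],-1],[[0,0,0.02],[0,0,0],-1],[[0,0,0.02],[0,0,0],-1]]'

```text
t: 2.93
ee_pos: [477.5, 116.0, 22.5]
orientation: [-3.129, -0.282, -0.0]
ft_force: [0.2, 0.6, -0.2]
width: 0.6
grasp_force: 0.0
```

Request:
step_arm --deltas '[[[0,0,0.005],[0,0,0],-1],[[0,0,0.01],[0,0,0],-1],[[0,0,0.01],[0,0,0],-1]]'

```text
t: 3.18
ee_pos: [477.3, 116.1, 19.0]
orientation: [3.129, 0.283, -0.001]
ft_force: [-0.8, 0.6, 0.4]
width: 0.6
grasp_force: 0.0
```

Request:
step_arm --deltas '[[[0,0,0.004],[0,0,0],-1],[[0,0,0.007],[0,0,0],-1],[[0,0,0.007],[0,0,0],-1],[[0,0,0.007],[0,0,0],-1]]'

```text
t: 3.52
ee_pos: [477.5, 116.1, 18.2]
orientation: [-3.129, -0.283, -0.0]
ft_force: [-3.8, -1.4, 18.2]
width: 0.2
grasp_force: 8.5
```

Run:
```python
from h import *
show()
for n in("scene","top"):
    im=get_image(n);np.save(f"{n}1.npy",im,allow_pickle=True)
    im0=np.load(f"{n}0.npy",allow_pickle=True).item()
    print(n,[ (np.round(r[0],1).tolist(),np.round(r[1],1).tolist()) for r,c in __import__("meas").quads(im,n)])
    s=(slice(170,310),slice(155,275)) if n=="scene" else (slice(140,230),slice(145,265))
    a=np.vstack([im0["pixels"][s],im["pixels"][s]]) if n=="top" else np.hstack([im0["pixels"][s],im["pixels"][s]])
    if n=="scene": cv2.imwrite("pics/c.png",cv2.resize(a[:,:,::-1],None,fx=3.3,fy=3.3,interpolation=2))
```

```text
3.5167 [477.5 116.1  18.2] [-3.8 -1.4 18.2] 0.23422664266649368 [0.21 0.58 2.02 0.   0.54 1.6 ]
scene [([186.6, 271.8], [58.1, 23.8]), ([277.9, 162.9], [38.3, 39.6])]
top [([169.6, 193.5], [17.9, 55.9]), ([305.8, 48.8], [43.8, 30.2])]
```

View pics/c.png

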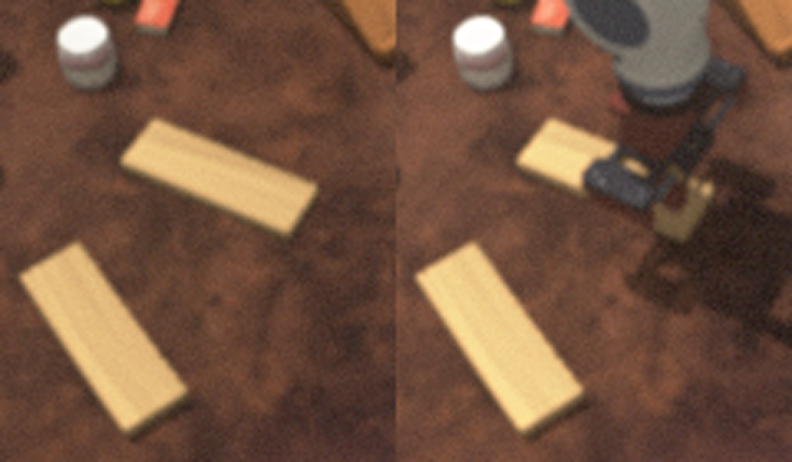

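In the right half of the crop, the right-hand board's far end stays put (152,118) under 18 N, with contact only at 18 mm. So that board is flat, and the left one should be the bowed one. I'll press it next.

Run:
```python
from h import *
R=Rt([np.cos(.18),np.sin(.18),0],[0,0,-1])
deltas([433,333,60],R);deltas([433,333,27],R)
```

```text
shift [-0.0165, -0.7377, -0.1392] turn [-0.0, -0.0001, 0.0001] rows>= 5.4
shift [-0.0165, -0.7377, -0.0292] turn [-0.0, -0.0001, 0.0001] rows>= 5.3
```

Request:
step_arm --deltas '[[[0,0,-0.14],[0,0,0],-1],[[0,0,-0.14],[0,0,0],-1],[[-0.016,-0.738,-0.14],[0,0,0],-1],[[-0.016,-0.738,-0.14],[0,0,0],-1],[[-0.016,-0.738,-0.14],[0,0,0],-1],[[-0.016,-0.738,-0.14],[0,0,0],-1],[[-0.016,-0.738,-0.14],[0,0,0],-1],[[-0.016,-0.738,-0.14],[0,0,0],-1],[[-0.016,-0.738,-0.14],[0,0,0],-1],[[-0.016,-0.738,-0.03],[0,0,0],-1],[[-0.016,-0.738,-0.03],[0,0,0],-1],[[-0.016,-0.738,-0.03],[0,0,0],-1]]'

```text
t: 4.62
ee_pos: [431.9, 330.9, 25.0]
orientation: [3.126, 0.281, -0.006]
ft_force: [0.3, 0.9, -0.6]
width: 0.3
grasp_force: 0.0
```

Request:
step_arm --deltas '[[[0,0,0.005],[0,0,0],-1],[[0,0,0.01],[0,0,0],-1],[[0,0,0.015],[0,0,0],-1],[[0,0,0.02],[0,0,0],-1],[[0,0,0.025],[0,0,0],-1],[[0,0,0.025],[0,0,0],-1]]'

```text
t: 5.12
ee_pos: [433.3, 333.0, 18.9]
orientation: [-3.129, -0.282, -0.001]
ft_force: [-0.5, -0.1, 0.8]
width: 0.2
grasp_force: 0.4
```

Run:
```python
from h import *
show()
im=get_image("scene");np.save("scene2.npy",im,allow_pickle=True)
im0=np.load("scene1.npy",allow_pickle=True).item()
s=(slice(170,310),slice(155,275))
cv2.imwrite("pics/d.png",cv2.resize(np.hstack([im0["pixels"][s],im["pixels"][s]])[:,:,::-1],None,fx=3.3,fy=3.3,interpolation=2))
```

```text
5.1167 [433.3 333.   18.9] [-0.5 -0.1  0.8] 0.24467701577905981 [ 0.63  0.62  1.9  -0.    0.62  2.02]
```

View pics/d.png

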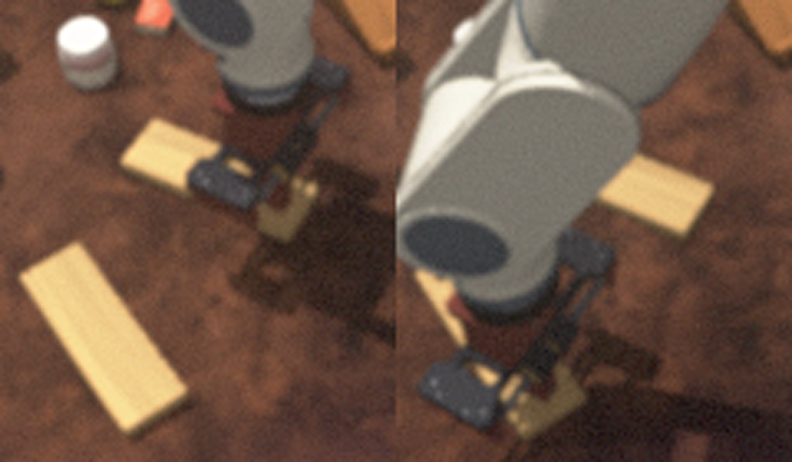

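The far end at (415,270) is hidden by the arm, but about 0.8 N at this height fits a board that is tipping. I'll press on until it touches down and check in the top view.

Request:
step_arm --deltas '[[[0,0,0.003],[0,0,0],-1],[[0,0,0.006],[0,0,0],-1],[[0,0,0.006],[0,0,0],-1],[[0,0,0.006],[0,0,0],-1]]'

```text
t: 5.5
ee_pos: [433.3, 333.1, 18.2]
orientation: [-3.129, -0.283, -0.001]
ft_force: [-3.8, -3.0, 16.8]
width: 0.7
grasp_force: 8.2
```

Run:
```python
from h import *
show()
im=get_image("top");np.save("top2.npy",im,allow_pickle=True)
im0=np.load("top1.npy",allow_pickle=True).item()
s=(slice(145,235),slice(145,255))
cv2.imwrite("pics/e.png",cv2.resize(np.hstack([im0["pixels"][s],im["pixels"][s]])[:,:,::-1],None,fx=3.6,fy=3.6,interpolation=2))
for n in (im0,im):
  m=__import__("meas").masks(n,"t")[150:185,150:200]; ys,xs=np.nonzero(m); print(len(ys),ys.min()+150,xs[ys<ys.min()+4].mean()+150, xs[ys<20].min()+150,xs[ys<20].max()+150)
```

```text
5.5 [433.3 333.1  18.2] [-3.8 -3.  16.8] 0.7411752128939214 [ 0.63  0.63  1.9  -0.    0.61  2.02]
341 165 172.77777777777777 165 182
341 165 171.96363636363637 165 182
```

View pics/e.png

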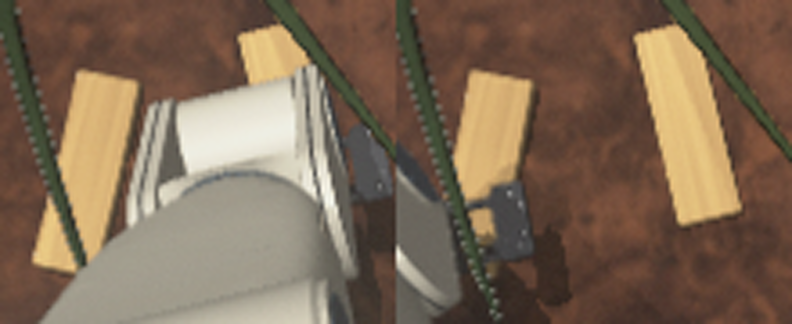

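Run:
```python
from h import *
L=lambda f:np.load(f+".npy",allow_pickle=True).item()["pixels"]
def shift(a,b,s):
    g=lambda i:cv2.GaussianBlur(np.float32(cv2.cvtColor(i,cv2.COLOR_RGB2HSV)[:,:,2])[s],(3,3),0)
    A,B=g(L(a)),g(L(b));W=np.eye(2,3,dtype=np.float32)
    cc,W=cv2.findTransformECC(A,B,W,cv2.MOTION_TRANSLATION,(3,200,1e-5),None,3);print(a,b,W[:,2].round(2),round(cc,3))
P=(slice(160,184),slice(164,190));Q=(slice(148,166),slice(206,222))
shift("top1","top2",P);shift("top0","top1",P);shift("top0","top1",Q);shift("top0","top2",Q)
shift("scene0","scene1",(slice(202,224),slice(188,212)))   # Q far end
shift("scene0","scene1",(slice(240,262),slice(158,182)))   # P control
```

```text
top1 top2 [-0.24 -0.53] 0.941
top0 top1 [-0.39  0.19] 0.913
top0 top1 [0.06 0.06] 0.998
top0 top2 [0.05 0.04] 0.997
scene0 scene1 [-0.13 -0.08] 0.998
scene0 scene1 [-0.15 -0.11] 0.998
```

The right-hand board is certainly flat: its far end moved less than 0.1 px in both views. I'll release and compare the left board's far end before and after.

Request:
step_arm --deltas '[[[0,0,-0.02],[0,0,0],-1],[[0,0,-0.04],[0,0,0],-1],[[0,0,-0.04],[0,0,0],-1],[[0,0,-0.04],[0,0,0],-1]]'

```text
t: 5.88
ee_pos: [433.4, 333.3, 29.2]
orientation: [-3.128, -0.283, -0.001]
ft_force: [-0.6, 0.2, 1.1]
width: 0.4
grasp_force: 0.0
```

Run:
```python
from h import *
im=get_image("top");np.save("top3.npy",im,allow_pickle=True)
L=lambda f:np.load(f+".npy",allow_pickle=True).item()["pixels"]
def shift(a,b,s):
    g=lambda i:cv2.GaussianBlur(np.float32(cv2.cvtColor(i,cv2.COLOR_RGB2HSV)[:,:,2])[s],(3,3),0)
    A,B=g(L(a)),g(L(b));W=np.eye(2,3,dtype=np.float32)
    cc,W=cv2.findTransformECC(A,B,W,cv2.MOTION_TRANSLATION,(3,200,1e-5),None,3);print(a,b,W[:,2].round(2),round(cc,3))
for P in [(slice(160,184),slice(164,190)),(slice(161,174),slice(168,189))]:
    shift("top2","top3",P);shift("top1","top3",P);shift("top0","top3",P)
o=get_obs();show()
# grasp of Q
R=Rt([np.cos(.18),np.sin(.18),0],[0,0,-1])
for n in("top1","top3"): pass
import meas
for n in ("top3",):
    for r,c in meas.quads(np.load(n+".npy",allow_pickle=True).item(),n):
        ap=cv2.approxPolyDP(c,3,True)[:,0];print(np.round(r[0],1),ap.tolist(),np.round(plane(np.load(n+".npy",allow_pickle=True).item(),ap,18)[:,:2]).tolist())
```

```text
top2 top3 [0.59 0.06] 0.996
top1 top3 [ 0.21 -0.44] 0.944
top0 top3 [-0.11  0.08] 0.995
top2 top3 [0.57 0.03] 0.999
top1 top3 [-0.06 -0.01] 0.999
top0 top3 [-0.11  0.06] 0.994
5.9333 [433.2 333.1  28.9] [-0.1  1.  -0.5] 0.3129747288493648 [ 0.63  0.61  1.9  -0.    0.63  2.02]
[205.1 346.5] [[218, 317], [192, 366], [212, 375], [220, 373]] [[88.0, 156.0], [-65.0, 243.0], [-94.0, 178.0], [-88.0, 152.0]]
[170.9 188. ] [[167, 166], [162, 192], [171, 210], [170, 198], [178, 194], [183, 168]] [[595.0, 326.0], [505.0, 342.0], [443.0, 311.0], [484.0, 315.0], [497.0, 287.0], [586.0, 270.0]]
[226.3 179.7] [[221, 153], [212, 157], [224, 207], [241, 202], [231, 162]] [[634.0, 138.0], [621.0, 170.0], [448.0, 131.0], [463.0, 73.0], [602.0, 104.0]]
[305.8  48.8] [[296, 28], [280, 50], [290, 48], [312, 62], [311, 70], [316, 72], [315, 61], [330, 50], [324, 45], [320, 54], [305, 51], [304, 36], [318, 39]] [[1090.0, -138.0], [1006.0, -77.0], [1012.0, -113.0], [956.0, -189.0], [926.0, -184.0], [918.0, -202.0], [959.0, -200.0], [1000.0, -256.0], [1020.0, -236.0], [986.0, -220.0], [999.0, -167.0], [1057.0, -166.0], [1044.0, -216.0]]
```

The left board's far end moved 0.6 px while pressed and moved back on release, so the bowed board rocked. Now I'll grasp the flat (right) board.

Run:
```python
from h import *
R=Rt([np.cos(.185),np.sin(.185),0],[0,0,-1])
deltas([542,126,60],R)
```

```text
shift [0.2332, 0.7442, -0.1036] turn [-0.0001, -0.0002, -0.0032] rows>= 5.7
```

Request:
step_arm --deltas '[[[0,0,-0.1],[0,0,0],1],[[0,0,-0.1],[0,0,0],1],[[0.233,0.744,-0.1],[0,0,-0.003],1],[[0.233,0.744,-0.1],[0,0,-0.003],1],[[0.233,0.744,-0.1],[0,0,-0.003],1],[[0.233,0.744,-0.1],[0,0,-0.003],1],[[0.233,0.744,-0.1],[0,0,-0.003],1],[[0.233,0.744,-0.1],[0,0,-0.003],1],[[0.233,0.744,-0.1],[0,0,-0.003],1],[[0.233,0.744,-0.1],[0,0,-0.003],1],[[0.233,0.744,-0.1],[0,0,-0.003],1],[[0.233,0.744,-0.1],[0,0,-0.003],1]]'

```text
t: 6.93
ee_pos: [541.0, 126.9, 58.5]
orientation: [-3.128, -0.291, 0.001]
ft_force: [0.3, 0.7, 0.2]
width: 76.8
grasp_force: 0.0
```

Run:
```python
from h import *
show()
R=Rt([np.cos(.185),np.sin(.185),0],[0,0,-1])
deltas([542,126,4],R)
```

```text
6.9333 [541.  126.9  58.5] [0.3 0.7 0.2] 76.83571880869567 [0.21 0.56 1.87 0.   0.7  1.59]
shift [0.0028, 0.0035, 0.1817] turn [-0.0001, 0.0006, 0.0005] rows>= 1.3
```

Wait for the fingers to open, descend, close and lift.

Request:
step_arm --deltas '[[[0,0,0],[0,0,0],1],[[0,0,0],[0,0,0],1],[[0,0,0.08],[0,0,0],1],[[0,0,0.13],[0,0,0],1],[[0,0,0.16],[0,0,0],1],[[0,0,0.182],[0,0,0],1],[[0,0,0.182],[0,0,0],1],[[0,0,0.182],[0,0,0],-1],[[0,0,0.182],[0,0,0],-1],[[0,0,0.182],[0,0,0],-1],[[0,0,0.182],[0,0,0],-1],[[0,0,0.182],[0,0,0],-1],[[0,0,0.182],[0,0,0],-1],[[0,0,0.182],[0,0,0],-1]]'

```text
t: 8.1
ee_pos: [542.3, 125.9, 4.9]
orientation: [-3.128, -0.29, -0.002]
ft_force: [-0.3, -1.7, 6.1]
width: 61.8
grasp_force: 29.8
```

Run:
```python
from h import *
show();o=get_obs();print(o["grasp_force"],o["orientation"])
```

```text
8.1 [542.3 125.9   4.9] [-0.3 -1.7  6.1] 61.77114617295779 [ 0.21  0.66  1.88 -0.    0.6   1.59]
29.82917010784149 [-3.12822114e+00 -2.89508389e-01 -1.58743483e-03]
```

Gripped: 61.8 mm opening, matching the board's width. Lift, then compute the poses over the bed.

```bash
cat >> h.py <<'E'
def bed(o=(495,-238,22),yaw=-.26,p=np.radians(28)):
    x=np.array([np.cos(p)*np.cos(yaw),np.cos(p)*np.sin(yaw),np.sin(p)]);y=np.array([-np.sin(yaw),np.cos(yaw),0])
    return np.array(o,float),np.c_[x,y,np.cross(x,y)]
def bp(b):
    o,B=bed();return o+B@np.array(b,float)
def inbed(p):
    o,B=bed();return B.T@(np.array(p)-o)
RB=Rt(bed()[1][:,0],-bed()[1][:,2])
E
python3 - <<'E'
from h import *
print(bp([107,53,5]),bp([107,53,85]));deltas(bp([107,53,85]),RB)
E
```

```text
[ 597.65687861 -210.46565714   76.64819518] [ 561.36146955 -200.81029647  147.28400261]
shift [-0.1371, 1.0823, -0.4746] turn [-0.0725, 0.3197, 0.2904] rows>= 8.6
```

Request:
step_arm --deltas '[[[0,0,-0.1],[0,0,0],-1],[[0,0,-0.2],[0,0,0],-1],[[0,0,-0.3],[0,0,0],-1],[[0,0,-0.4],[0,0,0],-1],[[0,0,-0.5],[0,0,0],-1],[[0,0,-0.6],[0,0,0],-1],[[0,0,-0.6],[0,0,0],-1],[[0,0,-0.6],[0,0,0],-1]]'

```text
t: 8.77
ee_pos: [542.6, 126.1, 185.5]
orientation: [-3.128, -0.289, -0.005]
ft_force: [0.2, -0.7, -3.8]
width: 61.7
grasp_force: 29.8
```

Run:
```python
from h import *
show();deltas(bp([107,53,85]),RB)
```

```text
8.7667 [542.6 126.1 185.5] [ 0.2 -0.7 -3.8] 61.66413773013329 [0.21 0.37 1.81 0.   0.96 1.59]
shift [-0.1387, 1.0828, 0.1268] turn [-0.073, 0.3183, 0.2901] rows>= 7.9
```

Request:
step_arm --deltas '[[[-0.05,0.1,0],[-0.009,0.04,0.036],-1],[[-0.09,0.2,0],[-0.018,0.08,0.073],-1],[[-0.12,0.3,0],[-0.027,0.12,0.109],-1],[[-0.139,0.42,0],[-0.036,0.16,0.145],-1],[[-0.139,0.54,0],[-0.046,0.2,0.181],-1],[[-0.139,0.66,0],[-0.055,0.24,0.218],-1],[[-0.139,0.77,0],[-0.064,0.28,0.254],-1],[[-0.139,0.88,0],[-0.073,0.3183,0.29],-1],[[-0.139,0.98,0],[-0.073,0.3183,0.29],-1],[[-0.139,0.98,0],[-0.073,0.3183,0.29],-1],[[-0.139,0.98,0],[-0.073,0.3183,0.29],-1]]'

```text
t: 9.68
ee_pos: [553.1, -171.8, 181.8]
orientation: [2.965, -0.391, 0.728]
ft_force: [-0.2, -0.3, -2.7]
width: 61.9
grasp_force: 29.8
```

Run:
```python
from h import *
show();deltas(bp([107,53,25]),RB)
for n in("scene","top"):
    im=get_image(n);np.save(f"{n}4.npy",im,allow_pickle=True)
S=np.load("scene4.npy",allow_pickle=True).item()["pixels"];T=np.load("top4.npy",allow_pickle=True).item()["pixels"]
a=cv2.resize(S[90:240,200:330],(390,450),interpolation=2);b=cv2.resize(T[90:240,260:390],(390,450),interpolation=2)
cv2.imwrite("pics/f.png",np.hstack([a,b])[:,:,::-1])
```

```text
9.6833 [ 553.1 -171.8  181.8] [-0.2 -0.3 -2.7] 61.900405413200794 [-0.34  0.27  2.09  0.12  0.3   1.39]
shift [-0.0061, 0.0857, 0.326] turn [0.0015, 0.0048, -0.0013] rows>= 2.4
```

View pics/f.png

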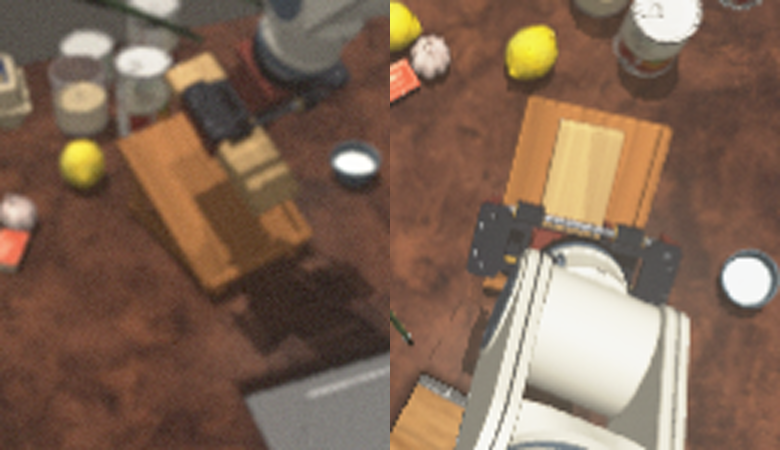

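The image shows the board held above the bed, roughly parallel to it (board at (585,175), fence inner edge from (657,127) to (630,240)). I'll check the relative yaw by projecting.

Run:
```python
from h import *
im=np.load("top4.npy",allow_pickle=True).item()
K=np.array([[im['fx'],0,im['cx']],[0,im['fy'],im['cy']],[0,0,1.]]);Ti=np.linalg.inv(im["T"])
def proj(X): 
    p=cv2.projectPoints(np.float64(X),cv2.Rodrigues(Ti[:3,:3])[0],Ti[:3,3],K,np.array(im['dist_coeffs'],float))[0][:,0]
    return ((p-[260,90])*3+[390,0]).round(0).tolist()
print("bed TL,BL(lip top)",proj([bp([203,143,0]),bp([-12,143,14])]),"fence top outer",proj([bp([203,-12,12]),bp([-12,-12,14])]),"fence inner top",proj([bp([203,0,12]),bp([0,0,12])]))
b=inbed(get_obs()["ee_pos"]);print(b.round(1))
t=b+[0,0,13]
print("board L",proj([bp(t+[95,31,0]),bp(t+[0,31,0])]),"R",proj([bp(t+[95,-31,0]),bp(t+[0,-31,0])]))
```

```text
bed TL,BL(lip top) [[528.0, 94.0], [482.0, 285.0]] fence top outer [[673.0, 128.0], [618.0, 316.0]] fence inner top [[662.0, 126.0], [610.0, 303.0]]
[109.7  80.6 123.3]
board L [[560.0, 122.0], [535.0, 218.0]] R [[625.0, 137.0], [598.0, 232.0]]
```

Run:
```python
from h import *
im=get_image("top");np.save("top5.npy",im,allow_pickle=True);b=inbed(get_obs()["ee_pos"]);print(b)
im2=im["pixels"][110:170,290:350];h=cv2.cvtColor(im2,cv2.COLOR_RGB2HSV)
print(h[30,30],h[30,50],h[30,17])
m=((h[:,:,1]<135)&(h[:,:,2]>150)&(h[:,:,0]<30)).astype(np.uint8)*255
E=[]
for r in range(22,48,3):
    xs=np.nonzero(m[r])[0];E.append((r+110,xs.min()+290,xs.max()+290) if len(xs) else r)
print(E)
def ray(p): return rays(im,[p])
o,B=bed()
def onbed(p,z):
    c,d=ray(p);c=B.T@(c-o);d=B.T@d[0];return (c+d*(z-c[2])/d[2])[:2].round(1)
A=np.array([onbed((e[1]-.5,e[0]),b[2]+13) for e in E if not np.isscalar(e)]);C=np.array([onbed((e[2]+.5,e[0]),b[2]+13) for e in E if not np.isscalar(e)])
print(A.tolist());print(C.tolist());print([np.polyfit(a[:,0],a[:,1],1)[0].round(3) for a in(A,C)])
# fence/bed edges: same way on bed, left edge z=0
g=cv2.GaussianBlur(im["pixels"][:,:,0].astype(np.float32),(3,3),0)
l=[]
for r in range(126,152,4):
    row=g[r,285:320];l.append(onbed((285+np.argmax(np.diff(row))+.5,r),0))
print("left edge",np.array(l).tolist())
```

```text
[110.09603892  81.11593101 123.56012158]
[ 20 109 233] [ 13 150 199] [ 13 149 187]
[(132, np.int64(316), np.int64(332)), (135, np.int64(315), np.int64(337)), (138, np.int64(314), np.int64(336)), (141, np.int64(314), np.int64(336)), (144, np.int64(313), np.int64(335)), (147, np.int64(312), np.int64(334)), (150, np.int64(312), np.int64(349)), (153, np.int64(311), np.int64(333)), (156, np.int64(310), np.int64(332))]
[[200.5, 113.8], [191.6, 114.5], [182.7, 115.1], [174.4, 113.0], [165.4, 113.6], [156.3, 114.3], [147.8, 112.2], [138.6, 112.8], [129.4, 113.4]]
[[210.9, 68.0], [205.8, 52.4], [197.0, 52.8], [188.8, 50.5], [179.9, 51.0], [170.9, 51.4], [172.0, 8.5], [153.5, 49.6], [144.3, 50.0]]
[np.float64(0.021), np.float64(0.245)]
left edge [[187.2, 143.8], [174.1, 143.9], [160.8, 144.0], [147.5, 144.1], [134.0, 144.1], [120.4, 144.2], [106.8, 144.3]]
```

The board edges are parallel to the bed within about 0.03 rad, and the bed's left edge fits the model (y = 144). Lowering.

Request:
step_arm --deltas '[[[-0.005,0.092,0.1],[0,0.004,0],-1],[[-0.005,0.092,0.2],[0,0.004,0],-1],[[-0.005,0.092,0.29],[0,0.004,0],-1],[[-0.005,0.092,0.33],[0,0.004,0],-1],[[-0.005,0.092,0.33],[0,0.004,0],-1],[[-0.005,0.092,0.33],[0,0.004,0],-1]]'

```text
t: 10.33
ee_pos: [590.6, -207.6, 95.1]
orientation: [2.963, -0.384, 0.74]
ft_force: [-0.5, 0.3, -1.9]
width: 62.0
grasp_force: 29.8
```

Run:
```python
from h import *
show();print(inbed(get_obs()["ee_pos"]));deltas(bp([107,53,8]),RB)
```

```text
10.3333 [ 590.6 -207.6   95.1] [-0.5  0.3 -1.9] 61.961514722881056 [-0.39  0.49  2.04  0.43  0.14  1.03]
[108.98027565  53.95046921  24.79729522]
shift [-0.0067, 0.0031, 0.056] turn [0.0001, -0.0005, 0.0015] rows>= 0.4
```

Request:
step_arm --deltas '[[[-0.007,0.003,0.015],[0,0,0],-1],[[-0.007,0.003,0.03],[0,0,0],-1],[[-0.007,0.003,0.03],[0,0,0],-1]]'

```text
t: 10.58
ee_pos: [593.3, -210.0, 87.7]
orientation: [2.961, -0.385, 0.744]
ft_force: [-0.0, -0.1, -2.2]
width: 62.1
grasp_force: 29.8
```

Run:
```python
from h import *
show();print(inbed(get_obs()["ee_pos"]),get_obs()["qpos"][4]);deltas(bp([107,53,6]),RB)
```

```text
10.5833 [ 593.3 -210.    87.7] [-0.  -0.1 -2.2] 62.0941849321079 [-0.39  0.51  2.03  0.5   0.13  0.96]
[108.39829124  52.31922876  16.74485582] 0.12571943359624654
shift [-0.0048, -0.0023, 0.0358] turn [0.0006, -0.0025, 0.0011] rows>= 0.3
```

Request:
step_arm --deltas '[[[-0.005,0,0.01],[0,-0.02,0],-1],[[-0.005,0,0.02],[0,-0.02,0],-1],[[-0.005,0,0.025],[0,-0.02,0],-1],[[-0.005,0,0.025],[0,-0.02,0],-1]]'

```text
t: 10.92
ee_pos: [595.5, -211.0, 80.1]
orientation: [2.975, -0.387, 0.701]
ft_force: [-0.0, 0.3, -2.5]
width: 62.1
grasp_force: 29.8
```

Run:
```python
from h import *
show();print(inbed(get_obs()["ee_pos"]),get_obs()["qpos"][4])
```

```text
10.9167 [ 595.5 -211.    80.1] [-0.   0.3 -2.5] 62.12436853053566 [-0.39  0.52  2.01  0.36  0.16  1.1 ]
[106.89849559  51.95013211   8.94065726] 0.15560525061084438
```

Request:
step_arm --deltas '[[[0,0,0.004],[0,0,0],-1],[[0,0,0.008],[0,0,0],-1],[[0,0,0.008],[0,0,0],-1]]'

```text
t: 11.17
ee_pos: [596.3, -211.3, 77.6]
orientation: [2.975, -0.388, 0.699]
ft_force: [-0.9, 0.3, -1.2]
width: 62.1
grasp_force: 29.8
```

Request:
step_arm --deltas '[[[0,0,0.004],[0,0,0],-1],[[0,0,0.008],[0,0,0],-1],[[0,0,0.008],[0,0,0],-1]]'

```text
t: 11.42
ee_pos: [597.0, -211.5, 76.3]
orientation: [2.975, -0.386, 0.7]
ft_force: [-7.7, 2.4, 11.3]
width: 62.3
grasp_force: 30.0
```

Run:
```python
from h import *
show();print(inbed(get_obs()["ee_pos"]),get_obs()["qpos"][4])
```

```text
11.4167 [ 597.  -211.5   76.3] [-7.7  2.4 11.3] 62.291705860357965 [-0.39  0.53  2.01  0.37  0.15  1.08]
[106.46703676  51.80363736   4.84665307] 0.15079765080591712
```

Contact at 11 N. Open only a little, because the fence is close, then back off.

Request:
step_arm --deltas '[[[0,0,-0.003],[0,0,0],0.3],[[0,0,-0.003],[0,0,0],0.55],[[0,0,-0.003],[0,0,0],0.55],[[0,0,-0.003],[0,0,0],0.55],[[0,0,-0.003],[0,0,0],0.55],[[0,0,-0.003],[0,0,0],0.55],[[0,0,-0.05],[0,0,0],0.55],[[0,0,-0.1],[0,0,0],0.55],[[0,0,-0.2],[0,0,0],0.55],[[0,0,-0.3],[0,0,0],0.55],[[0,0,-0.3],[0,0,0],0.55]]'

```text
t: 12.33
ee_pos: [558.9, -201.6, 160.2]
orientation: [2.972, -0.388, 0.706]
ft_force: [0.6, 0.4, 0.1]
width: 68.4
grasp_force: 0.0
```

```bash
cat > look.py <<'E'
from h import *
import sys
def onp(im,p,z):
    o,B=bed();c,d=rays(im,[p]);c=B.T@(c-o);d=B.T@d[0];return (c+d*(z-c[2])/d[2])[:2].round(1).tolist()
k=sys.argv[1]
show()
for n in("scene","top"):
    im=get_image(n);np.save(n+k+".npy",im,allow_pickle=True)
    h=cv2.cvtColor(im["pixels"],cv2.COLOR_RGB2HSV)
    m=((h[:,:,1]<(125 if n=="scene" else 132))&(h[:,:,2]>130)&(h[:,:,0]<30)&(h[:,:,0]>10)).astype(np.uint8)*255
    z=np.zeros_like(m)
    if n=="scene": z[115:190,235:310]=1
    else: z[118:198,285:356]=1
    m=cv2.morphologyEx(m*z,cv2.MORPH_OPEN,np.ones((3,3)))
    cs,_=cv2.findContours(m,0,2);c=max(cs,key=cv2.contourArea);r=cv2.minAreaRect(c)
    print(n,cv2.contourArea(c),[onp(im,p,18) for p in cv2.boxPoints(r)],cv2.approxPolyDP(c,3,True)[:,0].tolist())
    s=im["pixels"][100:220,200:330] if n=="scene" else im["pixels"][100:220,250:380]
    q=cv2.resize(s,(390,360),interpolation=2);A=q if n=="scene" else np.hstack([A,q])
cv2.imwrite(f"pics/g{k}.png",A[:,:,::-1])
E
python3 look.py 6
```

```text
12.3333 [ 558.9 -201.6  160.2] [0.6 0.4 0.1] 68.3790831916691 [-0.4   0.33  2.06  0.21  0.29  1.25]
scene 630.0 [[185.5, 93.6], [196.7, 29.9], [3.7, 20.0], [-3.3, 82.7]] [[256, 132], [284, 172], [295, 168], [266, 129]]
top 919.5 [[60.4, 97.8], [94.7, -44.9], [-1.1, -73.2], [-37.9, 73.4]] [[309, 195], [355, 197], [355, 188], [343, 172], [328, 173], [322, 168]]
```

View pics/g6.png

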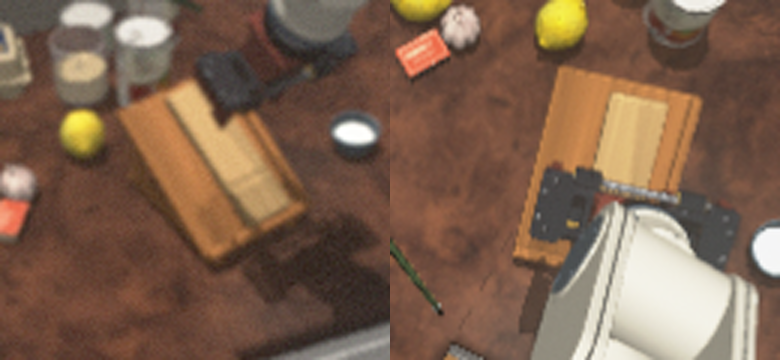

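The board now lies on the bed in front of the fence: left half, left edge from (168,95) to (245,225). The fence gap is about 20 mm, and the foot is near the lip. Next I'll turn the tool by 90° so that both open fingers push the long edge.

```bash
cat >> h.py <<'E'
def Rp(deg): # two-finger side push: tool y along slope; tool pitched deg
    _,B=bed(p=np.radians(deg));return Rt(B[:,1],-B[:,2])
def Re(deg):
    _,B=bed(p=np.radians(deg));return Rt(B[:,0],-B[:,2])
E
python3 - <<'E'
from h import *
print(inbed(get_obs()["ee_pos"]));deltas(bp([80,120,75]),Rp(26))
E
```

```text
[110.04184462  51.75763197  94.81185732]
shift [-0.0983, -0.2277, 0.0681] turn [0.0065, -0.0048, -1.0464] rows>= 12.6
```

Request:
step_arm --deltas '[[[-0.098,-0.228,0.0],[0.006,-0.005,-0.08],1],[[-0.098,-0.228,0.0],[0.006,-0.005,-0.16],1],[[-0.098,-0.228,0.0],[0.006,-0.005,-0.24],1],[[-0.098,-0.228,0.0],[0.006,-0.005,-0.32],1],[[-0.098,-0.228,0.0],[0.006,-0.005,-0.4],1],[[-0.098,-0.228,0.0],[0.006,-0.005,-0.48],1],[[-0.098,-0.228,0.0],[0.006,-0.005,-0.56],1],[[-0.098,-0.228,0.0],[0.006,-0.005,-0.64],1],[[-0.098,-0.228,0.0],[0.006,-0.005,-0.72],1],[[-0.098,-0.228,0.0],[0.006,-0.005,-0.8],1],[[-0.098,-0.228,0.0],[0.006,-0.005,-0.88],1],[[-0.098,-0.228,0.0],[0.006,-0.005,-0.96],1],[[-0.098,-0.228,0.0],[0.006,-0.005,-0.99],1],[[-0.098,-0.228,0.0],[0.006,-0.005,-0.99],1]]'

```text
t: 13.6
ee_pos: [550.7, -128.3, 141.5]
orientation: [2.263, 1.595, 0.406]
ft_force: [-0.6, -0.1, -0.5]
width: 87.9
grasp_force: 0.0
```

Run:
```python
from h import *
show();print(inbed(get_obs()["ee_pos"]));deltas(bp([80,118,35]),Rp(26));deltas(bp([80,118,8]),Rp(26))
import os;os.system("python3 look.py 7")
```

```text
13.6 [ 550.7 -128.3  141.5] [-0.6 -0.1 -0.5] 87.90803335306201 [-0.25  0.33  2.12 -0.02  0.24  0.12]
scene 214.5 [[152.3, 90.0], [160.2, 35.1], [70.5, 32.8], [64.2, 87.2]] [[269, 134], [262, 144], [275, 159], [279, 148]]
top 1600.5 [[-51.4, 160.1], [179.7, 184.2], [195.4, 26.2], [-32.0, -9.0]] [[341, 134], [323, 131], [319, 149], [325, 155], [317, 168], [317, 179], [306, 174], [296, 175], [293, 182], [285, 178], [286, 193], [334, 197], [334, 188], [329, 184]]
13.6 [ 550.7 -128.3  141.5] [-0.6 -0.1 -0.5] 87.90803335306201 [-0.25  0.33  2.12 -0.02  0.24  0.12]
[ 78.66598823 120.35668009  93.45969091]
shift [-0.0069, 0.0127, 0.1945] turn [-0.0029, -0.0001, -0.0554] rows>= 1.4
shift [-0.0066, 0.0162, 0.2845] turn [-0.0029, -0.0001, -0.0554] rows>= 2.1
```

Request:
step_arm --deltas '[[[-0.007,0.013,0.05],[-0.003,0,-0.055],1],[[-0.007,0.013,0.1],[-0.003,0,-0.055],1],[[-0.007,0.013,0.15],[-0.003,0,-0.055],1],[[-0.007,0.014,0.2],[-0.003,0,-0.055],1],[[-0.007,0.015,0.24],[-0.003,0,-0.055],1],[[-0.007,0.016,0.26],[-0.003,0,-0.055],1],[[-0.007,0.016,0.275],[-0.003,0,-0.055],1],[[-0.007,0.016,0.28],[-0.003,0,-0.055],1],[[-0.007,0.016,0.28],[-0.003,0,-0.055],1]]'

```text
t: 14.45
ee_pos: [590.7, -141.5, 71.0]
orientation: [2.188, 1.677, 0.387]
ft_force: [-0.8, -0.3, -1.1]
width: 87.9
grasp_force: 0.0
```

Run:
```python
from h import *
show();print(inbed(get_obs()["ee_pos"]),get_obs()["qpos"][4]);deltas(bp([80,90,8]),Rp(26));deltas(bp([80,72,8]),Rp(26))
```

```text
14.45 [ 590.7 -141.5   71. ] [-0.8 -0.3 -1.1] 87.8652864615165 [-0.25  0.52  2.06 -0.03  0.11  0.04]
[ 82.76758928 117.81502284  11.5343117 ] 0.10862227441294785
shift [-0.0927, -0.0085, 0.0121] turn [-0.0008, 0.0001, -0.0018] rows>= 0.7
shift [-0.1527, -0.0084, 0.0121] turn [-0.0008, 0.0001, -0.0018] rows>= 1.1
```

Joint 5 is at its lower limit, so I'll ease the tilt and come down the slope a little.

Run:
```python
from h import *
deltas(bp([75,115,10]),Rp(23.5));deltas(bp([75,85,10]),Rp(23.5));
```

```text
shift [-0.0095, -0.0257, 0.006] turn [0.0283, 0.0001, -0.0018] rows>= 0.3
shift [-0.1095, -0.0254, 0.0061] turn [0.0283, 0.0001, -0.0018] rows>= 0.8
```

Request:
step_arm --deltas '[[[-0.009,-0.02,-0.02],[0.028,0,-0.002],1],[[-0.009,-0.025,-0.01],[0.028,0,-0.002],1],[[-0.01,-0.025,0.006],[0.028,0,-0.002],1],[[-0.01,-0.025,0.006],[0.028,0,-0.002],1]]'

```text
t: 14.78
ee_pos: [584.2, -143.0, 65.8]
orientation: [2.214, 1.703, 0.355]
ft_force: [0.0, -0.0, -0.3]
width: 87.3
grasp_force: 0.0
```

Run:
```python
from h import *
show();print(inbed(get_obs()["ee_pos"]),get_obs()["qpos"][4]);deltas(bp([75,72,10]),Rp(23.5));
```

```text
14.7833 [ 584.2 -143.    65.8] [ 0.  -0.  -0.3] 87.30446750404704 [-0.26  0.52  2.05 -0.    0.16  0.  ]
[ 75.12708217 114.77083522   9.71232781] 0.15685922501415506
shift [-0.1426, -0.0005, -0.0009] turn [0.001, 0.0002, 0.0002] rows>= 1.0
```

Request:
step_arm --deltas '[[[-0.01,0,0],[0,0,0],1],[[-0.02,0,0],[0,0,0],1],[[-0.03,0,0],[0,0,0],1],[[-0.04,0,0],[0,0,0],1],[[-0.05,0,0],[0,0,0],1],[[-0.06,0,0],[0,0,0],1],[[-0.07,0,0],[0,0,0],1],[[-0.08,0,0],[0,0,0],1],[[-0.09,0,0],[0,0,0],1],[[-0.1,0,0],[0,0,0],1],[[-0.11,0,0],[0,0,0],1],[[-0.12,0,0],[0,0,0],1],[[-0.12,0,0],[0,0,0],1]]'

```text
t: 15.87
ee_pos: [574.5, -178.2, 66.1]
orientation: [2.215, 1.703, 0.354]
ft_force: [0.5, 1.4, -0.6]
width: 87.8
grasp_force: 0.0
```

Run:
```python
from h import *
show();print(inbed(get_obs()["ee_pos"]),get_obs()["qpos"][4],bed()[1].T@get_obs()["ft_force"])
```

```text
15.8667 [ 574.5 -178.2   66.1] [ 0.5  1.4 -0.6] 87.79859333988446 [-0.34  0.52  2.05  0.18  0.16 -0.25]
[74.96959974 78.26555868 10.06881919] 0.16330083018567113 [-0.17856769  1.48219589 -0.5720184 ]
```

Pushing (about 1.5 N). Creep on until the force rises at the fence.

Request:
step_arm --deltas '[[[-0.005,0,0],[0,0,0],1],[[-0.01,0,0],[0,0,0],1],[[-0.015,0,0],[0,0,0],1],[[-0.015,0,0],[0,0,0],1]]'

```text
t: 16.2
ee_pos: [573.6, -181.7, 66.1]
orientation: [2.215, 1.704, 0.355]
ft_force: [1.1, 5.0, 0.3]
width: 87.8
grasp_force: 2.2
```

Request:
step_arm --deltas '[[[-0.005,0,0],[0,0,0],1],[[-0.01,0,0],[0,0,0],1],[[-0.01,0,0],[0,0,0],1]]'

```text
t: 16.45
ee_pos: [573.4, -182.1, 66.3]
orientation: [2.215, 1.708, 0.356]
ft_force: [8.2, 23.8, 3.1]
width: 87.6
grasp_force: 12.3
```

Request:
step_arm --deltas '[[[-0.005,0,0],[0,0,0],1],[[-0.01,0,0],[0,0,0],1],[[-0.01,0,0],[0,0,0],1]]'

```text
t: 16.7
ee_pos: [573.2, -182.4, 66.4]
orientation: [2.214, 1.712, 0.357]
ft_force: [13.3, 42.1, 3.8]
width: 88.0
grasp_force: 22.4
```

The board is firmly against the fence (tool y = 74, so the edge is at 64, as predicted). Back off and get ready to push the upper end down to the lip.

Request:
step_arm --deltas '[[[0.03,0,0],[0,0,0],1],[[0.06,0,0],[0,0,0],1],[[0.07,0,-0.1],[0,0,0],1],[[0.07,0,-0.2],[0,0,0],1],[[0.07,0,-0.3],[0,0,0],1],[[0.07,0,-0.4],[0,0,0],-0.66],[[0.07,0,-0.4],[0,0,0],-0.66],[[0.07,0,-0.4],[0,0,0],-0.66]]'

```text
t: 17.37
ee_pos: [531.7, -155.5, 177.9]
orientation: [2.212, 1.702, 0.357]
ft_force: [0.8, -1.0, -0.1]
width: 71.3
grasp_force: 0.0
```

```bash
python3 look.py 8
python3 - <<'E'
from h import *
show();print(inbed(get_obs()["ee_pos"]),bp([230,31,60]));deltas(bp([230,31,60]),Re(15))
E
```

```text
17.3667 [ 531.7 -155.5  177.9] [ 0.8 -1.  -0.1] 71.34561706028134 [-0.32  0.25  2.1   0.06  0.38 -0.11]
scene 639.5 [[185.4, 70.9], [194.9, 2.6], [2.0, 1.9], [-3.1, 68.7]] [[262, 129], [283, 168], [291, 171], [298, 167], [292, 152], [283, 152], [285, 142], [279, 133], [271, 134], [271, 126]]
top 1400.5 [[-51.0, 125.4], [160.8, 174.4], [202.8, -10.1], [-1.9, -70.0]] [[348, 136], [330, 133], [326, 149], [336, 156], [328, 171], [329, 178], [313, 176], [311, 181], [299, 175], [293, 197], [304, 197], [306, 193], [317, 197], [354, 197], [353, 193], [334, 188]]
17.4667 [ 531.  -155.2  175.6] [ 0.5 -0.9 -0.7] 63.15828619153886 [-0.32  0.25  2.1   0.06  0.38 -0.11]
[ 84.06966828  89.23359461 129.29104382] [ 672.00043245 -253.0077807   182.95531501]
shift [-0.1944, 0.5029, 0.1921] turn [0.0778, -0.0775, 1.0456] rows>= 12.6
```

Request:
step_arm --deltas '[[[-0.05,0.05,0],[0.006,-0.006,0.08],-0.66],[[-0.1,0.1,0],[0.012,-0.012,0.16],-0.66],[[-0.15,0.15,0],[0.018,-0.018,0.24],-0.66],[[-0.194,0.2,0],[0.024,-0.024,0.32],-0.66],[[-0.194,0.25,0],[0.03,-0.03,0.4],-0.66],[[-0.194,0.3,0],[0.036,-0.036,0.48],-0.66],[[-0.194,0.35,0],[0.042,-0.042,0.56],-0.66],[[-0.194,0.4,0],[0.048,-0.048,0.64],-0.66],[[-0.194,0.45,0],[0.054,-0.054,0.72],-0.66],[[-0.194,0.5,0],[0.06,-0.06,0.8],-0.66],[[-0.194,0.5,0],[0.066,-0.066,0.88],-0.66],[[-0.194,0.5,0],[0.072,-0.072,0.96],-0.66],[[-0.194,0.5,0],[0.075,-0.075,0.99],-0.66],[[-0.194,0.5,0],[0.075,-0.075,0.99],-0.66]]'

```text
t: 18.63
ee_pos: [649.1, -246.8, 233.3]
orientation: [3.054, -0.274, 0.397]
ft_force: [0.2, 0.9, 0.5]
width: 14.9
grasp_force: 0.0
```

Run:
```python
from h import *
show();print(inbed(get_obs()["ee_pos"]));deltas(bp([228,31,40]),Re(15));deltas(bp([228,31,8]),Re(15))
im=get_image("top");cv2.imwrite("pics/h.png",cv2.resize(im["pixels"][60:220,240:400,::-1],None,fx=3.5,fy=3.5,interpolation=2))
```

```text
18.6333 [ 649.1 -246.8  233.3] [0.2 0.9 0.5] 14.87732892195376 [-0.39  0.41  1.65  0.04  0.82  1.33]
[232.66472475  31.09955835 115.64945283]
shift [0.0414, 0.0023, 0.2492] turn [0.0039, -0.0002, 0.0543] rows>= 1.8
shift [0.0653, 0.0036, 0.3532] turn [0.0039, -0.0002, 0.0543] rows>= 2.6
```

View pics/h.png

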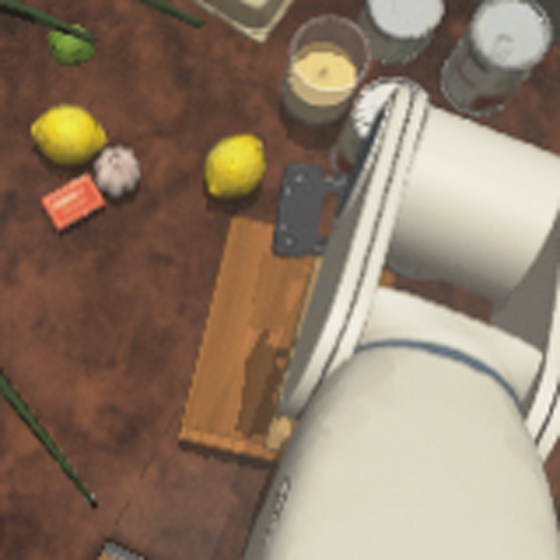

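The top view shows the gripper beyond the rest's upper edge (295,210), clear of the lemon (235,165) and the canister (385,120). The fingertips stay above 130 mm, so I'll go down behind the board's end.

Request:
step_arm --deltas '[[[0.045,0.003,0.1],[0.004,0,0.054],-0.66],[[0.05,0.003,0.2],[0.004,0,0.054],-0.66],[[0.055,0.003,0.27],[0.004,0,0.054],-0.66],[[0.06,0.003,0.31],[0.004,0,0.054],-0.66],[[0.065,0.0036,0.34],[0.004,0,0.054],-0.66],[[0.065,0.0036,0.353],[0.004,0,0.054],-0.66],[[0.065,0.0036,0.353],[0.004,0,0.054],-0.66]]'

```text
t: 19.27
ee_pos: [694.1, -258.7, 138.2]
orientation: [3.055, -0.395, 0.406]
ft_force: [0.1, -0.2, 0.0]
width: 15.2
grasp_force: 0.0
```

Run:
```python
from h import *
show();print(inbed(get_obs()["ee_pos"]));deltas(bp([210,31,9]),Re(15));deltas(bp([200,31,9]),Re(15))
```

```text
19.2667 [ 694.1 -258.7  138.2] [ 0.1 -0.2  0. ] 15.201258046480394 [-0.39  0.58  1.61  0.05  0.69  1.41]
[229.15311489  31.1589688    9.81653267]
shift [-0.0616, 0.0004, 0.0168] turn [0.0001, -0.0019, 0.0018] rows>= 0.5
shift [-0.0941, 0.0003, 0.0242] turn [0.0001, -0.0019, 0.0018] rows>= 0.7
```

Request:
step_arm --deltas '[[[-0.012,0,0.003],[0,0,0],-0.66],[[-0.024,0,0.006],[0,0,0],-0.66],[[-0.036,0,0.01],[0,0,0],-0.66],[[-0.048,0,0.013],[0,0,0],-0.66],[[-0.06,0,0.017],[0,0,0],-0.66],[[-0.07,0,0.019],[0,0,0],-0.66],[[-0.07,0,0.019],[0,0,0],-0.66]]'

```text
t: 19.85
ee_pos: [675.1, -253.7, 127.6]
orientation: [3.055, -0.396, 0.406]
ft_force: [0.0, -0.0, -0.4]
width: 14.6
grasp_force: 0.0
```

Request:
step_arm --deltas '[[[-0.01,0,0.002],[0,0,0],-0.66],[[-0.02,0,0.005],[0,0,0],-0.66],[[-0.02,0,0.005],[0,0,0],-0.66]]'

```text
t: 20.1
ee_pos: [670.1, -252.4, 124.4]
orientation: [3.055, -0.396, 0.406]
ft_force: [0.5, -0.4, 0.5]
width: 14.9
grasp_force: 0.0
```

Run:
```python
from h import *
show();print(inbed(get_obs()["ee_pos"]))
```

```text
20.1 [ 670.1 -252.4  124.4] [ 0.5 -0.4  0.5] 14.944662642859864 [-0.39  0.57  1.67  0.06  0.64  1.4 ]
[200.77238433  31.08914107   9.24984766]
```

Request:
step_arm --deltas '[[[-0.006,0,0.0015],[0,0,0],-0.66],[[-0.012,0,0.003],[0,0,0],-0.66],[[-0.012,0,0.003],[0,0,0],-0.66]]'

```text
t: 20.35
ee_pos: [669.6, -252.4, 124.4]
orientation: [3.052, -0.396, 0.415]
ft_force: [4.3, -0.1, 0.8]
width: 14.8
grasp_force: 2.4
```

Request:
step_arm --deltas '[[[-0.005,0,0.001],[0,0,0],-0.66],[[-0.01,0,0.0025],[0,0,0],-0.66],[[-0.01,0,0.0025],[0,0,0],-0.66]]'

```text
t: 20.6
ee_pos: [669.3, -252.3, 124.5]
orientation: [3.05, -0.396, 0.423]
ft_force: [8.9, -0.5, 2.9]
width: 14.9
grasp_force: 4.8
```

Request:
step_arm --deltas '[[[-0.01,0,0.002],[0,0,0],-0.66],[[-0.02,0,0.004],[0,0,0],-0.66],[[-0.03,0,0.006],[0,0,0],-0.66],[[-0.03,0,0.006],[0,0,0],-0.66]]'

```text
t: 20.93
ee_pos: [668.4, -252.2, 125.5]
orientation: [3.043, -0.395, 0.447]
ft_force: [23.2, -0.7, 8.7]
width: 15.1
grasp_force: 12.2
```

Run:
```python
from h import *
show();print(inbed(get_obs()["ee_pos"]))
```

```text
20.9333 [ 668.4 -252.2  125.5] [23.2 -0.7  8.7] 15.060332919717565 [-0.39  0.56  1.7   0.06  0.6   1.39]
[199.79119592  30.8516451   10.93897883]
```

Board firm against the lip. Back off upslope, then raise and clear the view.

Request:
step_arm --deltas '[[[0.04,0,-0.01],[0,0,0],-0.66],[[0.08,0,-0.02],[0,0,0],-0.66],[[0.11,0,-0.1],[0,0,0],-0.66],[[0.11,0,-0.2],[0,0,0],-0.66],[[0.11,0,-0.3],[0,0,0],-0.66],[[0.11,0,-0.4],[0,0,0],-0.66],[[0.11,-0.1,-0.4],[0,0,0],-0.66],[[0.05,-0.24,-0.4],[0,0,0],-0.66],[[0,-0.38,-0.4],[0,0,0],-0.66],[[-0.1,-0.5,-0.4],[0,0,0],-0.66],[[-0.2,-0.6,-0.4],[0,0,0],-0.66],[[-0.3,-0.7,-0.4],[0,0,0],-0.66],[[-0.4,-0.8,-0.4],[0,0,0],-0.66],[[-0.4,-0.9,-0.4],[0,0,0],-0.66],[[-0.4,-0.9,-0.4],[0,0,0],-0.66],[[-0.4,-0.9,-0.4],[0,0,0],-0.66]]'

```text
t: 22.27
ee_pos: [583.3, 51.7, 201.5]
orientation: [3.055, -0.389, 0.407]
ft_force: [0.5, -0.3, -0.5]
width: 15.0
grasp_force: 0.0
```

```bash
python3 look.py 9
```

```text
22.2667 [583.3  51.7 201.5] [ 0.5 -0.3 -0.5] 15.007567958393125 [ 0.12  0.3   1.91 -0.15  0.69  2.05]
scene 724.0 [[184.6, 70.9], [193.5, 3.8], [2.9, 4.5], [-1.8, 70.2]] [[268, 126], [261, 133], [285, 171], [299, 166], [274, 125]]
top 1064.0 [[-0.1, 63.9], [192.7, 63.6], [190.0, 1.1], [-2.8, -2.4]] [[336, 133], [329, 135], [316, 182], [317, 188], [333, 191], [348, 136]]
```

View pics/g9.png

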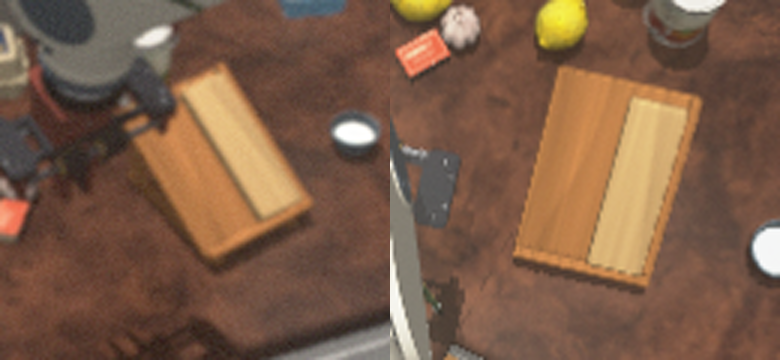

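The view shows the board flush with both the fence (right edge from (688,107) to (645,275)) and the lip (260,215 / 640,275). By measurement it spans x from about 0 to 191 and y from about 0 to 63. The arm is clear, so I'll hand in.

```bash
python3 -c "
from workcell import *
print(close_job())"
```

```text
the job is handed in; nothing more can be done
None
```

I handed the job in at about 22 s: the left board proved to be the bowed one, so I rocked it and left it where it lay, and the flat right-hand board is on the rest, let go, and measured in the last images as flush with the lip and fence. No verdict came back.

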